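Set a clock plate on the inspection easel

TASK

Slide the thin brass clock plate along the raised bench board until its end hangs at least 30 mm past the board's open edge, pressing only lightly so as not to scratch it, so that it can be gripped there. Then pick it up and set it on the easel's sloped green rest, straight and centred, with its foot tucked under the retaining lip and pushed down until it is felt firmly against the ledge, gently, without ramming it; then let go. Do not let the plate fall to the bench, and leave the loupe, oil bottle, screwdriver and parts box where they are.

Things in the scene. Friction and masses are not known exactly. Their poses are not given: they have to be found in the camera images.
- plate: Loose brass clock plate, 140 (own x) by 50 (own y) by 3 mm (own z), 0.13 to 0.25 kg; origin at its centre. Lies flat on the board, long side roughly towards the open edge; either end may lead. Too thin to pick while flat: polished (friction on the board about 0.3), it slides under closed fingertips pressed lightly on top (5 to 15 N); overhanging, it can be held by its long edges.
- board: Fixed raised bench board, dark wood with white top, 200 mm (own x) by 240 mm (own y), top surface 50 mm above the bench; origin at the centre of its underside. Lips 8 mm high, 10 mm wide along its -x, +y and -y sides; its +x side, away from the robot, is open. It stands left or right of the easel.
- board_edge (a point): Middle of the board's open edge, on the top surface (100 mm along the board's +x from its origin, 50 mm above the bench); axes as the board's.
- rest: Easel's fixed sloped green rest, 80 mm wide (own y), face 85 mm long. Origin: on the face at mid-foot of the slope, at the steel ledge, 50 mm above the bench; own x up the slope (27 deg above level, away from the robot), z out of the face. A lip over the ledge reaches 14 mm up the slope, z 16 to 20 mm. Seated plate: centre at x 70, z 1.5 mm; its top 55 mm stand free. 12 mm high base below.
- ledge: The steel ledge across the foot of the rest, with its lip, fixed to it; same origin and axes as the rest. The plate's foot is pushed against it, towards the rest's -x, with a light but definite push of 4 to 15 N; rigid.
- loupe: Bystander: black eyeglass loupe, 36 mm across, 30 mm high, standing on the board; origin at its underside.
- oil: Bystander: oil bottle with red cap, 36 mm across, 60 mm high, on the bench; origin at its underside.
- driver: Bystander: screwdriver about 150 mm long lying on the bench.
- parts_box: Bystander: closed clear parts box with white lid, 92 by 122 by 39 mm, on the bench; origin at its underside.
There are look-alikes about, which are no part of the job. There is more than one size of the plate; the one meant has the size given above.

How it is judged:
By the outcome, as a careful person would: the job done as asked, in the order asked, and still so for the second after the job is handed in, with the robot touching nothing.
It also fails if it takes over 61 s, if anything falls off the work surface, if the arm or the gripper's body presses on something with over 40 N, if the wrist force passes 120 N, or if a joint passes its speed limit or range.

ROBOT

A 7-joint arm with a two-finger parallel gripper is mounted at the origin on the work surface. World frame = base frame: x ahead of the robot, y to its left, z up, the work surface at z = 0. Lengths are in m, angles in rad, forces in N, time in s.
With the tool pointing down it reaches from about 0.35 to 0.775 m from the base axis. Payload 3.1 kg.
Tool frame: the origin (TCP) lies between the finger pads; the fingertips stand 17 mm ahead of it and the grasp point (between the pads) lies 2 mm behind it; z points along the fingers, y is the line along which they close (so a half turn about z gives the same grasp; the last joint's range is limited). The gripper opens to 85 mm and grips with 20 to 120 N. Pads are 22 mm wide; open, the fingers measure 114 mm over their backs; the gripper's body (76 mm by 85 mm) begins 54 mm behind the grasp point. The pads swing forward as they close: fully open they stand 13 mm farther back than shut.
Start: joints at [1.304, 0.311, 0.014, 1.512, -0.004, 1.319, -0.027], TCP at [0.123, -0.536, 0.248] pointing down, gripper open.
Joint ranges: [-2.7, 2.7], [-0.3, 1.91], [-1.27, 1.3], [0.12, 2.57], [-1.44, 4.58], [0.2, 2.03], [-3.05, 3.05]. Speed limits (rad/s): [2.79, 2.79, 3.14, 3.14, 3.14, 3.14, 3.14].

INTERFACE

Orientations are given as [roll, pitch, yaw] about the fixed x, y, z axes, in that order (R = Rz(yaw) Ry(pitch) Rx(roll)).
In Python, from plant import * gives the robot as it stands.
- The arm moves only by the tool apply_moves, never from a script. Its argument "steps" is one flat list of numbers, 7 for each row, row after row: the finger opening in mm, from 0 to 85.4, then the shift along the tool's x, y, z in mm, then the turn, a rotation vector about the tool's x, y, z in degrees. A call has exactly 10 rows; each row is the pose to reach, as a shift and turn from the pose commanded when the call began, along the tool's axes at that moment; what a row does not reach only later rows make up. A row lasts 1/10 s, in which the tool goes at most 50 mm and 8.59 degrees, less where a joint would pass 70% of its speed; a pose out of reach is approached as far as the arm can. A call with a gripper value outside its range is refused whole. The fingers move at their own pace and stop on an object; "grip_force" is the grip in N (left out, the last holds). Time passes only in rows, so rows that repeat a pose let the fingers close, or fill a call up. It gives the time, the measured TCP pose, the force, the opening and the grip force at its end, in the units of the state.
- get_obs(): the state, without advancing time (a new reading comes with each control period).
- grab_frame(name): name is "side" or "top" or "wrist"; returns the picture (384x512x3 uint8, red, green, blue); there is no depth.
- camera_model(name): a dict with "fx", "fy", "cx", "cy" (pixels), "R" (3x3) and "t" (3): a world point X has camera coordinates R X + t. Camera axes: x right, y down, z forward; pixel columns grow to the right and rows downward; lengths in m; the calibration is good to about 2 mm. The wrist camera is an equidistant fisheye: a pixel r from the principal point sees the ray r / f radians off the axis. A picture is of the moment at which its call begins: read the wrist's pose just before it. camera_model takes no time and is no camera call; for the wrist camera it gives the pose at the moment of the call.
- close_job(): hands the job in; it is judged then, once.
The state is a dict: "t": time; "q": joint angles; "qvel": joint speeds; "joint_torque": joint torques, N m; "eef_pos": TCP position; "tool_rot": TCP orientation; "ft_force": force on the tool from outside, world axes, zero at the start; "wrist_torque": the same for the moment, N m; "finger_gap": finger opening in m; "gripper_force": force on a finger pad.
Only numpy, scipy, OpenCV 4.12 (cv2) and the standard library are available. Lean on these libraries where they do the work, as an engineer would, in place of code of your own. Each camera call takes 0.05 s, during which the arm holds its last target. There are 200 camera calls.

## Working session

There is one attempt and no reset: what is moved stays moved. The work goes in short steps, Python scripts to look and compute and a tool call to move; the robot and the scene stay as the last step left them, time stands still between calls to the robot, and variables do not carry over. Pictures are saved under pics/ and viewed, at most 10 in all, crops included, and the job is handed in when it is done.

Besides the shell and the picture viewer there is one more tool, called after "Emit:" as name(argument=value, ...), one argument or row to a line, values as JSON. apply_moves: Moves the arm, as the interface text tells. Its arguments: {"type":"object","properties":{"steps":{"type":"array","items":{"type":"number"}},"grip_force":{"type":"number"}},"required":["steps"]}

```bash
ls; mkdir -p pics; python3 - <<'E'
from plant import *
import cv2,numpy as np
o=get_obs();print({k:np.round(v,3) for k,v in o.items()})
for n in("side","top"):
    f=grab_frame(n);cv2.imwrite(f"pics/{n}0.png",cv2.resize(f[:,:,::-1],(800,600),interpolation=cv2.INTER_CUBIC))
    m=camera_model(n);print(n,{k:np.round(v,3).tolist() for k,v in m.items()})
E
```

```text
pics
{'t': np.float64(0.0), 'q': array([ 1.304,  0.312,  0.014,  1.513, -0.004,  1.319, -0.027]), 'qvel': array([-0.001,  0.   , -0.003,  0.001,  0.002, -0.001,  0.   ]), 'joint_torque': array([ 1.0000e-03, -3.7991e+01,  1.4600e-01, -2.3059e+01,  1.2000e-02,
        1.4000e-02,  0.0000e+00]), 'eef_pos': array([ 0.122, -0.535,  0.247]), 'tool_rot': array([-3.139,  0.   ,  0.225]), 'ft_force': array([ 0.265,  0.277, -0.273]), 'wrist_torque': array([ 0.089, -0.003, -0.016]), 'gripper_force': np.float64(0.0), 'finger_gap': np.float64(0.085)}
side {'fx': 387.885, 'fy': 387.885, 'cx': 260.853, 'cy': 199.558, 'R': [[-0.96, -0.28, 0.023], [-0.172, 0.521, -0.836], [0.222, -0.806, -0.548]], 't': [0.487, 0.152, 1.06]}
top {'fx': 353.382, 'fy': 353.382, 'cx': 253.312, 'cy': 187.625, 'R': [[0.008, -1.0, 0.001], [-0.973, -0.008, -0.229], [0.229, 0.0, -0.973]], 't': [0.002, 0.53, 1.118]}
```

View pics/side0.png

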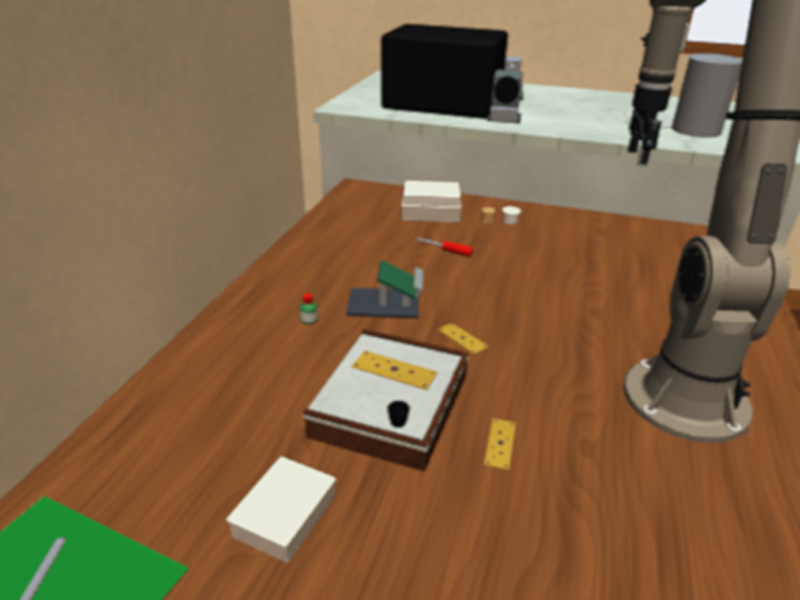

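View pics/top0.png

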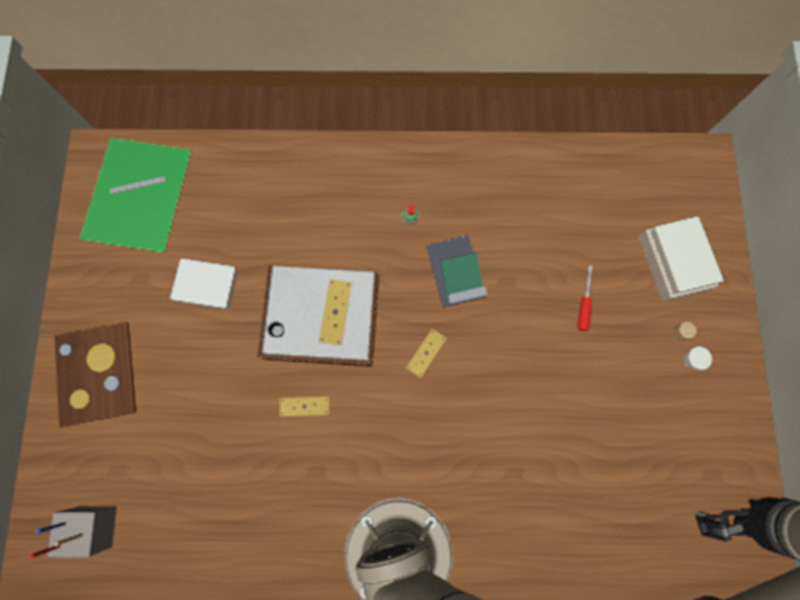

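The side view shows the board with one plate on it at (395,369), the easel at (390,290), and two plates on the bench at (463,338) and (500,443). In the top view the candidates are the board plate (335,312) and two smaller look-alikes on the bench, (427,353) and (304,406). I choose the board plate because it is the largest and lies on the board, and I'll check it in a close crop.

```bash
python3 - <<'E'
import cv2,numpy as np
# crops from native images (saved as 800x600, factor 1.5625)
t=cv2.imread("pics/top0.png");s=cv2.imread("pics/side0.png")
a=t[225:375,255:495]; b=s[250:470,300:500]
a=cv2.resize(a,None,fx=3.33,fy=3.33,interpolation=cv2.INTER_CUBIC)
print(a.shape)
cv2.imwrite("pics/a.png",a[:, :800]);cv2.imwrite("pics/b.png",cv2.resize(b,None,fx=2.7,fy=2.7,interpolation=cv2.INTER_CUBIC))
E
```

```text
(500, 799, 3)
```

View pics/a.png

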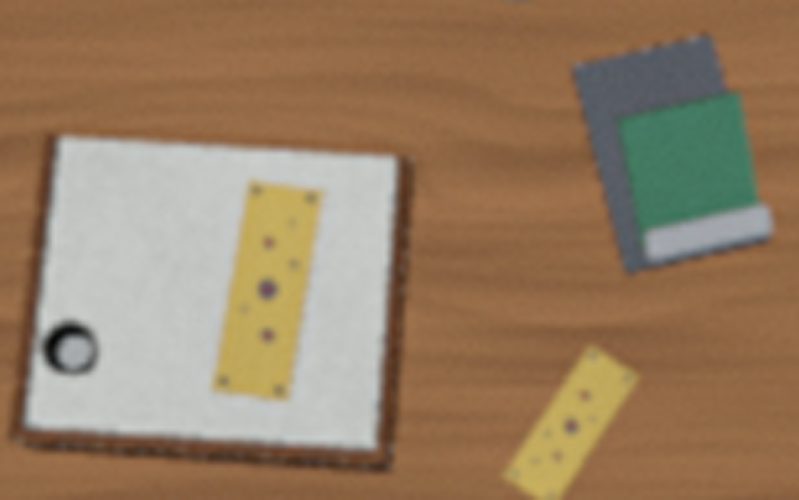

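View pics/b.png

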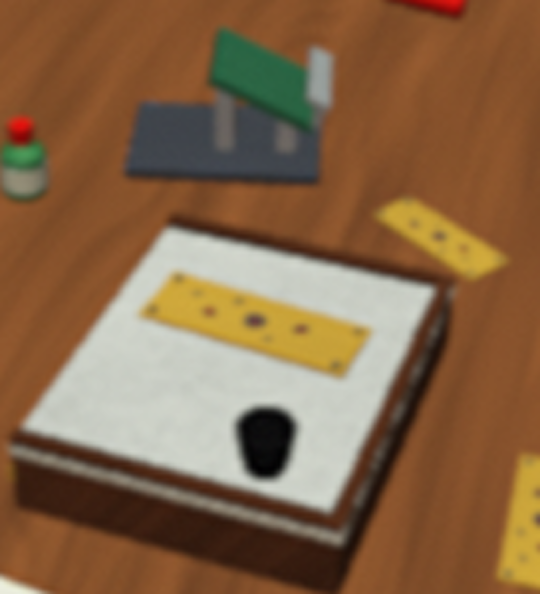

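The crop shows the chosen plate spanning (213..325, 181..400) with its far end at the top. It's clearly bigger than the bench plate at (570,425). The easel face is at (690,160), with its lip towards the robot.

```bash
cat > h.py <<'E'
from plant import *
import numpy as np, cv2
from scipy.optimize import least_squares
def A(u,v): return np.array([(255+u/3.33+.5)/1.5625-.5,(225+v/3.33+.5)/1.5625-.5])
def B(u,v): return np.array([(300+u/2.7+.5)/1.5625-.5,(250+v/2.7+.5)/1.5625-.5])
def proj(n,X):
    m=camera_model(n);c=np.array(m["R"])@X+m["t"];return np.array([m["fx"]*c[0]/c[2]+m["cx"],m["fy"]*c[1]/c[2]+m["cy"]])
def tri(a,b):
    r=least_squares(lambda X:np.r_[proj("top",X)-a,proj("side",X)-b],[.5,0,.05]);return r.x,np.sqrt(2*r.cost)
def ray(n,p,z):
    m=camera_model(n);R=np.array(m["R"]);o=-R.T@np.array(m["t"]);d=R.T@[(p[0]-m["cx"])/m["fx"],(p[1]-m["cy"])/m["fy"],1];return o+d*(z-o[2])/d[2]
E
python3 - <<'E'
from h import *
P={"pFL":((248,181),(140,314)),"pFR":((325,190),(178,272)),"pNR":((288,400),(372,328)),"pNL":((213,390),(343,378)),
"pc":((268,289),(256,321)),"bFL":((58,135),(22,432)),"bFR":((398,155),(172,226)),"bNR":((380,450),(438,288)),"bNL":((22,430),(332,513)),
"rFL":((620,117),(211,82)),"rFR":((740,93),(220,28)),"loupetop":((73,350),(266,415))}
X={}
for k,(a,b) in P.items():
    X[k],e=tri(A(*a),B(*b));print(k,X[k].round(4),round(e,2), ray("top",A(*a),.053).round(4))
d=lambda a,b:np.linalg.norm(X[a]-X[b]).round(4)
print(d("pFL","pNL"),d("pFR","pNR"),d("pFL","pFR"),d("rFL","rFR"),d("bFL","bFR"))
yaw=lambda a,b:np.degrees(np.arctan2(*(X[a]-X[b])[1::-1])).round(2)
print("plate yaw",yaw("pFL","pNL"),yaw("pFR","pNR"),"board",yaw("bFL","bNL"),yaw("bFR","bNR"))
# rest fit: far corners, foot corners via side/lip
def pt(p,l):
    x,y,z,w=p;c,s=np.cos(np.radians(27)),np.sin(np.radians(27));f=np.array([l[0]*c-l[2]*s,l[1],l[0]*s+l[2]*c]);
    return np.array([x+np.cos(w)*f[0]-np.sin(w)*f[1],y+np.sin(w)*f[0]+np.cos(w)*f[1],z+f[2]])
obs=[("top",A(620,117),(.085,.04,0)),("top",A(740,93),(.085,-.04,0)),("side",B(211,82),(.085,.04,0)),("side",B(220,28),(.085,-.04,0)),
("top",A(645,240),(.014,.04,.02)),("top",A(768,205),(.014,-.04,.02)),("side",B(313,130),(0,.04,0))]
f=lambda p:np.concatenate([proj(n,pt(p,l))-u for n,u,l in obs])
r=least_squares(f,[.6,-.15,.05,0]);print("rest",r.x.round(4),np.degrees(r.x[3]),r.fun.round(1))
E
```

```text
pFL [0.5636 0.1515 0.0491] 0.11 [0.5623 0.151  0.053 ]
pFR [0.5569 0.101  0.0481] 0.37 [0.5567 0.1008 0.053 ]
pNR [0.42  0.121 0.05 ] 0.04 [0.4195 0.1207 0.053 ]
pNL [0.4262 0.1692 0.0467] 0.07 [0.4254 0.1683 0.053 ]
pc [0.4917 0.1361 0.0494] 0.02 [0.4909 0.1356 0.053 ]
bFL [0.5903 0.2761 0.0509] 0.95 [0.5924 0.2763 0.053 ]
bFR [0.5793 0.0536 0.0487] 0.95 [0.5806 0.0538 0.053 ]
bNR [0.3895 0.0623 0.0459] 0.16 [0.3883 0.0619 0.053 ]
bNL [0.4006 0.2875 0.0539] 0.58 [0.3992 0.2876 0.053 ]
rFL [ 0.5984 -0.0892  0.0797] 0.47 [ 0.6076 -0.0913  0.053 ]
rFR [ 0.6155 -0.1659  0.0828] 0.09 [ 0.6247 -0.1704  0.053 ]
loupetop [0.4485 0.2526 0.0814] 1.06 [0.4504 0.2584 0.053 ]
0.1386 0.1384 0.0509 0.0786 0.2229
plate yaw -7.32 -8.29 board -3.44 -2.64
rest [ 0.5323 -0.1455  0.0425  0.2418] 13.854315395311978 [-0.1  0.8  0.   0.1  0.3 -0.3  0.1  0.4  0.2 -1.2 -0.2  0.1 -0.2 -0.2]
```

```bash
cat >> h.py <<'E'
from scipy.spatial.transform import Rotation as Ro
def rel(p,rpy,o=None):
    o=o or get_obs();R=Ro.from_euler("xyz",o["tool_rot"])
    d=R.inv().apply(np.array(p)-o["eef_pos"])*1000;w=(R.inv()*Ro.from_euler("xyz",rpy)).as_rotvec(degrees=True)
    return d.round(1),w.round(2)
E
python3 - <<'E'
from h import *
print(rel((.42,-.25,.25),(np.pi,0,-.138)))
E
```

```text
(array([ 353.7, -212. ,   -2.3]), array([-0.12,  0.03, 20.79]))
```

Emit:
apply_moves(
  steps=[0,354,-212,0,0,0,21,0,354,-212,0,0,0,21,0,354,-212,0,0,0,21,0,354,-212,0,0,0,21,0,354,-212,0,0,0,21,0,354,-212,0,0,0,21,0,354,-212,0,0,0,21,0,354,-212,0,0,0,21,0,354,-212,0,0,0,21,0,354,-212,0,0,0,21],
)

```text
t: 1.1
eef_pos: [0.4232, -0.2461, 0.2479]
tool_rot: [-3.139, -0.0, -0.133]
ft_force: [-0.1, 0.0, 0.4]
finger_gap: 0.0003
gripper_force: 0.0
```

```bash
python3 - <<'E'
from h import *
o=get_obs();print(o["t"],o["q"].round(2),o["eef_pos"],o["tool_rot"],o["finger_gap"],o["ft_force"])
print(rel((.445,.142,.22),(np.pi,0,-.138)))
E
```

```text
1.1 [ 0.69  0.2  -0.24  1.66  0.05  1.29 -1.25] [ 0.42316978 -0.24613836  0.24787565] [-3.13904167e+00 -4.07372653e-04 -1.32702485e-01] 0.00030499209770548825 [-0.11558341  0.01936405  0.35683947]
(array([ -29.7, -387.5,   28.9]), array([-0.15, -0.02,  0.3 ]))
```

Emit:
apply_moves(
  steps=[0,-30,-387,29,0,0,0,0,-30,-387,29,0,0,0,0,-30,-387,29,0,0,0,0,-30,-387,29,0,0,0,0,-30,-387,29,0,0,0,0,-30,-387,29,0,0,0,0,-30,-387,29,0,0,0,0,-30,-387,29,0,0,0,0,-30,-387,29,0,0,0,0,-30,-387,29,0,0,0],
)

```text
t: 2.1
eef_pos: [0.4452, 0.136, 0.2188]
tool_rot: [3.14, 0.001, -0.141]
ft_force: [0.6, -0.8, 0.3]
finger_gap: 0.0003
gripper_force: 0.0
```

```bash
python3 - <<'E'
from h import *
m=camera_model("wrist");o=get_obs();f=grab_frame("wrist");cv2.imwrite("pics/w1.png",cv2.resize(f[:,:,::-1],(800,600),interpolation=cv2.INTER_CUBIC))
np.savez("w1.npz",**m);print(o["eef_pos"],o["tool_rot"],-np.array(m["R"]).T@m["t"],m["fx"],m["cx"],m["cy"])
print(rel((.495,.136,.085),(np.pi,0,-.138)))
E
```

```text
[0.44520075 0.13595233 0.21877944] [ 3.13999194e+00  8.40254125e-04 -1.40981050e-01] [0.52313442 0.12458817 0.34335523] 297.3186396354542 252.6242338830063 190.66809848445715
(array([ 48.9,  -8.7, 133.7]), array([ 0.12,  0.04, -0.34]))
```

View pics/w1.png

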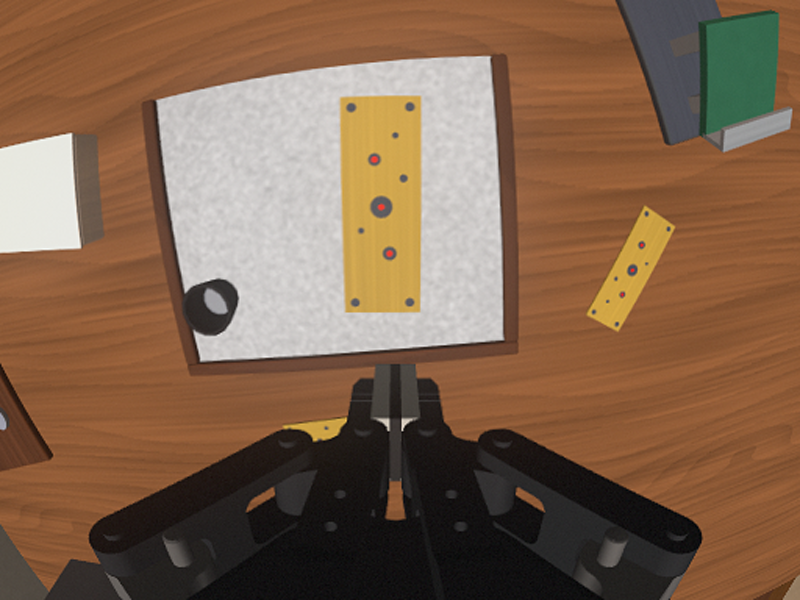

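The wrist view shows the plate with corners at (341,97), (421,97), (420,312) and (345,312). The board's open edge runs from (157,100) through (380,62) to (490,56), and the easel's green face is at (740,75).

```bash
cat >> h.py <<'E'
def wray(m,p,z):
    p=(np.array(p,float)+.5)/1.5625-.5;R=np.array(m["R"]);o=-R.T@np.array(m["t"])
    u=np.array([(p[0]-m["cx"])/m["fx"],(p[1]-m["cy"])/m["fy"]]);r=np.hypot(*u)+1e-9
    d=R.T@np.r_[np.sin(r)*u/r,np.cos(r)];return o+d*(z-o[2])/d[2]
def wproj(m,X):
    c=np.array(m["R"])@X+m["t"];r=np.hypot(c[0],c[1]);th=np.arctan2(r,c[2])
    p=np.array([m["fx"]*th*c[0]/r+m["cx"],m["fy"]*th*c[1]/r+m["cy"]]);return (p+.5)*1.5625-.5
E
python3 - <<'E'
from h import *
m=np.load("w1.npz")
C=[wray(m,p,.053)for p in[(341,97),(421,97),(420,312),(345,312)]]
for c in C:print(c.round(4))
n=np.linalg.norm
print("c",np.mean(C,0).round(4),n(C[0]-C[3]),n(C[1]-C[2]),n(C[0]-C[1]),n(C[2]-C[3]))
ax=(C[0]+C[1]-C[2]-C[3]);print(np.degrees(np.arctan2(ax[1],ax[0])))
for p in[(157,100),(380,62),(490,56)]:print(wray(m,p,.05).round(4))
# height check of plate from top + wrist
for (a,w) in [((248,181),(341,97)),((325,190),(421,97)),((288,400),(420,312)),((213,390),(345,312)),((268,289),(381,207))]:
    r=least_squares(lambda X:np.r_[proj("top",X)-A(*a),(wproj(m,X)-w)/1.56],[.5,.1,.05]);print(r.x.round(4),r.cost.round(2))
E
```

```text
[0.5636 0.1519 0.053 ]
[0.5563 0.1035 0.053 ]
[0.4188 0.1223 0.053 ]
[0.4258 0.1717 0.053 ]
c [0.4911 0.1373 0.053 ] 0.13914284829262596 0.13871606010306844 0.0489725805551371 0.04986910915475762
-7.974167357310473
[0.5911 0.2765 0.05  ]
[0.5826 0.1251 0.05  ]
[0.5789 0.0563 0.05  ]
[0.5652 0.153  0.0414] 0.01
[0.5574 0.1028 0.0443] 0.18
[0.4191 0.1221 0.0535] 0.13
[0.4257 0.1714 0.0526] 0.47
[0.491  0.1376 0.0506] 0.14
```

```bash
python3 - <<'E'
from h import *
print(rel((.494,.1368,.078),(np.pi,0,-.139)))
E
```

```text
(array([ 47.8,  -9.4, 140.7]), array([ 0.12,  0.04, -0.28]))
```

Emit:
apply_moves(
  steps=[0,48,-9,50,0,0,0,0,48,-9,100,0,0,0,0,48,-9,120,0,0,0,0,48,-9,130,0,0,0,0,48,-9,138,0,0,0,0,48,-9,138,0,0,0,0,48,-9,138,0,0,0,0,48,-9,138,0,0,0,0,48,-9,138,0,0,0,0,48,-9,138,0,0,0],
)

```text
t: 3.15
eef_pos: [0.4947, 0.1391, 0.0821]
tool_rot: [-3.141, -0.002, -0.142]
ft_force: [-0.1, 0.9, -0.5]
finger_gap: -0.0003
gripper_force: 0.0
```

```bash
python3 - <<'E'
from h import *
print(rel((.494,.1368,.070),(np.pi,0,-.139)),get_obs()["ft_force"])
E
```

```text
(array([-0.3,  2.4, 12.1]), array([-0.02, -0.09, -0.14])) [-0.1251063   0.85838949 -0.46664435]
```

Emit:
apply_moves(
  steps=[0,0,2,2,0,0,0,0,0,2,4,0,0,0,0,0,2,6,0,0,0,0,0,2,8,0,0,0,0,0,2,9,0,0,0,0,0,2,10,0,0,0,0,0,2,10.5,0,0,0,0,0,2,11,0,0,0,0,0,2,11,0,0,0,0,0,2,11,0,0,0],
)

```text
t: 4.15
eef_pos: [0.4939, 0.137, 0.0703]
tool_rot: [-3.142, -0.0, -0.142]
ft_force: [0.4, 0.5, -0.5]
finger_gap: -0.0001
gripper_force: 0.0
```

Emit:
apply_moves(
  steps=[0,0,0,0.2,0,0,0,0,0,0,0.4,0,0,0,0,0,0,0.6,0,0,0,0,0,0,0.8,0,0,0,0,0,0,1,0,0,0,0,0,0,1,0,0,0,0,0,0,1,0,0,0,0,0,0,1,0,0,0,0,0,0,1,0,0,0,0,0,0,1,0,0,0],
)

```text
t: 5.15
eef_pos: [0.494, 0.137, 0.0701]
tool_rot: [3.141, -0.0, -0.142]
ft_force: [-2.2, -0.0, 6.6]
finger_gap: 0.0003
gripper_force: 3.4
```

Emit:
apply_moves(
  steps=[0,0,0,0.4,0,0,0,0,2,0,0.4,0,0,0,0,5,0,0.4,0,0,0,0,8,0,0.4,0,0,0,0,12,0,0.4,0,0,0,0,16,0,0.4,0,0,0,0,20,0,0.4,0,0,0,0,24,0,0.4,0,0,0,0,27,0,0.4,0,0,0,0,30,0,0.4,0,0,0],
)

```text
t: 6.15
eef_pos: [0.5234, 0.1339, 0.0702]
tool_rot: [-3.141, 0.0, -0.141]
ft_force: [-3.0, 0.0, 9.6]
finger_gap: 0.0003
gripper_force: 4.4
```

Emit:
apply_moves(
  steps=[0,4,0,0,0,0,0,0,8,0,0,0,0,0,0,12,0,0,0,0,0,0,17,0,0,0,0,0,0,22,0,0,0,0,0,0,27,0,0,0,0,0,0,32,0,0,0,0,0,0,36,0,0,0,0,0,0,39,0,0,0,0,0,0,40,0,0,0,0,0],
)

```text
t: 7.15
eef_pos: [0.5633, 0.1282, 0.0702]
tool_rot: [-3.14, -0.0, -0.141]
ft_force: [-3.6, 1.1, 9.0]
finger_gap: 0.0002
gripper_force: 4.1
```

```bash
python3 - <<'E'
from h import *
m=camera_model("wrist");f=grab_frame("wrist");cv2.imwrite("pics/w2.png",cv2.resize(f[:,:,::-1],(800,600),interpolation=cv2.INTER_CUBIC))
np.savez("w2.npz",**m)
E
```

```text
(no output)
```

View pics/w2.png

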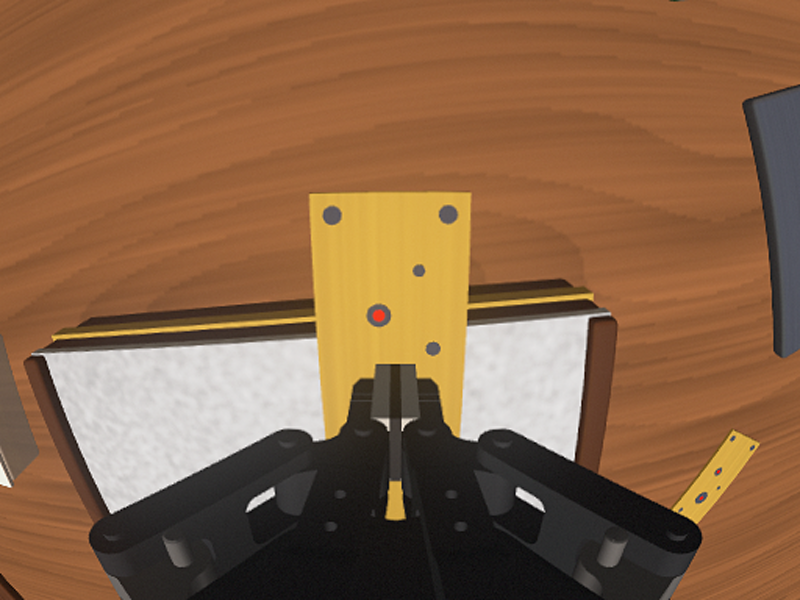

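The plate now hangs over the edge. Its leading corners are at (309,194) and (471,193), and the board edge meets the plate at (315,335) and (468,325).

```bash
python3 - <<'E'
from h import *
m=np.load("w2.npz")
for z,p in[(.053,(309,194)),(.053,(471,193)),(.05,(315,335)),(.05,(468,325)),(.053,(328,437)),(.053,(462,437))]:print(wray(m,p,z).round(4))
o=get_obs();print(o["ft_force"])
print(rel((.598,.1222,.12),(np.pi,0,-.139)), rel((.605,.1222,.055),(np.pi,0,-.139)))
E
```

```text
[0.6331 0.1445 0.053 ]
[0.6264 0.0953 0.053 ]
[0.586 0.152 0.05 ]
[0.5824 0.1003 0.05  ]
[0.5463 0.1552 0.053 ]
[0.5393 0.1062 0.053 ]
[-2.60026717  1.20486527  7.50936611]
(array([ 35.2,   1. , -49.8]), array([-0.07, -0.02, -0.12])) (array([42.1,  0.1, 15.2]), array([-0.07, -0.02, -0.12]))
```

Emit:
apply_moves(
  steps=[0,0,0,-10,0,0,0,0,0,0,-30,0,0,0,60,0,0,-50,0,0,0,85,20,0,-50,0,0,0,85,40,0,-50,0,0,0,85,47,0,-50,0,0,0,85,47,0,-50,0,0,0,85,47,0,-50,0,0,0,85,47,0,-50,0,0,0,85,47,0,-50,0,0,0],
  grip_force=60,
)

```text
t: 8.2
eef_pos: [0.6089, 0.1208, 0.1189]
tool_rot: [3.141, 0.001, -0.141]
ft_force: [-0.7, 0.3, 0.4]
finger_gap: 0.0852
gripper_force: 0.0
```

```bash
python3 - <<'E'
from h import *
print(rel((.6100,.1226,.046),(np.pi,0,-.135)))
E
```

```text
(array([ 0.9, -1.9, 72.9]), array([ 0.01,  0.04, -0.33]))
```

Emit:
apply_moves(
  steps=[85,1,-2,30,0,0,0,85,1,-2,55,0,0,0,85,1,-2,68,0,0,0,85,1,-2,73,0,0,0,85,1,-2,73,0,0,0,85,1,-2,73,0,0,0,60,1,-2,73,0,0,0,56,1,-2,73,0,0,0,54,1,-2,73,0,0,0,54,1,-2,73,0,0,0],
)

```text
t: 9.2
eef_pos: [0.6112, 0.1223, 0.0462]
tool_rot: [-3.141, -0.0, -0.142]
ft_force: [0.3, -0.4, 0.3]
finger_gap: 0.0537
gripper_force: 0.0
```

Emit:
apply_moves(
  steps=[52,1,0,0,0,0,0,50,1,0,0,0,0,0,45,1,0,0,0,0,0,40,1,0,0,0,0,0,40,1,0,0,0,0,0,40,1,0,0,0,0,0,40,1,0,0,0,0,0,40,1,0,0,0,0,0,40,1,0,0,0,0,0,40,1,0,0,0,0,0],
  grip_force=70,
)

```text
t: 10.2
eef_pos: [0.6122, 0.1221, 0.0461]
tool_rot: [-3.141, -0.0, -0.142]
ft_force: [0.2, 0.0, 3.6]
finger_gap: 0.0477
gripper_force: 71.5
```

Emit:
apply_moves(
  steps=[40,0,0,-5,0,0,0,40,0,0,-12,0,0,0,40,0,0,-25,0,0,0,40,0,0,-45,0,0,0,40,0,0,-70,0,0,0,40,0,0,-100,0,0,0,40,0,0,-125,0,0,0,40,0,0,-140,0,0,0,40,0,0,-140,0,0,0,40,0,0,-140,0,0,0],
)

```text
t: 11.2
eef_pos: [0.6117, 0.1221, 0.186]
tool_rot: [3.141, 0.0, -0.142]
ft_force: [0.1, -0.1, -2.0]
finger_gap: 0.0473
gripper_force: 72.1
```

```bash
python3 - <<'E'
from h import *
m=np.load("w1.npz")
def pt(p,l):
    x,y,z,w=p;c,s=np.cos(np.radians(27)),np.sin(np.radians(27));f=np.array([l[0]*c-l[2]*s,l[1],l[0]*s+l[2]*c]);
    return np.array([x+np.cos(w)*f[0]-np.sin(w)*f[1],y+np.sin(w)*f[0]+np.cos(w)*f[1],z+f[2]])
obs=[("top",A(620,117),(.085,.04,0)),("top",A(740,93),(.085,-.04,0)),("side",B(211,82),(.085,.04,0)),("side",B(220,28),(.085,-.04,0)),
("top",A(645,240),(.014,.04,.02)),("top",A(768,205),(.014,-.04,.02)),("side",B(313,130),(0,.04,0)),
("w",np.array((700,22)),(.085,.04,0)),("w",np.array((777,12)),(.085,-.04,0))]
P=lambda n,X:wproj(m,X) if n=="w" else proj(n,X)
f=lambda p:np.concatenate([P(n,pt(p,l))-u for n,u,l in obs])
r=least_squares(f,[.6,-.15,.05,0]);print("rest",r.x.round(4),np.degrees(r.x[3]),r.fun.round(1))
g=least_squares(lambda q:f([q[0],q[1],.05,q[2]]),[.6,-.15,0]);print(g.x.round(4),g.fun.round(1))
o=get_obs();print(o["ft_force"],o["eef_pos"])
p=np.array([.5323,-.1455,.05,.2418]);T=pt(p,(.162,0,.06));print(T,rel(T,(np.pi,-.4712,.2418),o))
E
```

```text
rest [ 0.5327 -0.1428  0.0436  0.2207] 12.64566970317392 [-0.5  0.3 -0.2  0.  -0.4 -0.4  0.   0.3 -0.7 -1.7 -0.9  0.1 -0.8 -0.1
  2.   0.1 -1.9  0.4]
[ 0.531  -0.138   0.2278] [-1.9  0.3 -1.6 -0.1 -0.3 -1.3 -0.  -0.6 -1.9 -1.5 -2.1  0.  -0.6 -1.
  2.   0.5 -0.5 -0.2]
[ 0.0736729  -0.09730044 -2.04938352] [0.61172755 0.12211651 0.18595597]
[ 0.64599691 -0.11745946  0.17700685] (array([ 67.7, 232.3,   9. ]), array([  5.18,  26.67, -21.55]))
```

```bash
python3 - <<'E'
from h import *
print(rel((.50,-.14,.215),(np.pi,0,.225)))
E
```

```text
(array([-73.6, 275.3, -29. ]), array([ 1.0e-02,  0.0e+00, -2.1e+01]))
```

Emit:
apply_moves(
  steps=[40,-15,40,-29,0,0,-3,40,-25,75,-29,0,0,-6,40,-34,110,-29,0,0,-10,40,-44,145,-29,0,0,-13,40,-53,180,-29,0,0,-17,40,-63,215,-29,0,0,-19,40,-68,245,-29,0,0,-21,40,-72,265,-29,0,0,-21,40,-74,275,-29,0,0,-21,40,-74,275,-29,0,0,-21],
)

```text
t: 12.2
eef_pos: [0.4987, -0.1412, 0.2138]
tool_rot: [-3.141, 0.002, 0.222]
ft_force: [-1.1, 1.1, -1.1]
finger_gap: 0.0472
gripper_force: 72.5
```

```bash
python3 - <<'E'
from h import *
m=camera_model("wrist");o=get_obs();f=grab_frame("wrist");cv2.imwrite("pics/w3.png",cv2.resize(f[:,:,::-1],(800,600),interpolation=cv2.INTER_CUBIC))
np.savez("w3.npz",**m);print(o["eef_pos"],o["tool_rot"],o["q"].round(2))
for n in("side","top"):cv2.imwrite(f"pics/{n}3.png",grab_frame(n)[:,:,::-1])
E
```

```text
[ 0.49873837 -0.141165    0.21377092] [-3.14092681e+00  2.31723926e-03  2.21604511e-01] [ 0.65  0.31 -0.52  1.64  0.16  1.24 -1.25]
```

View pics/w3.png

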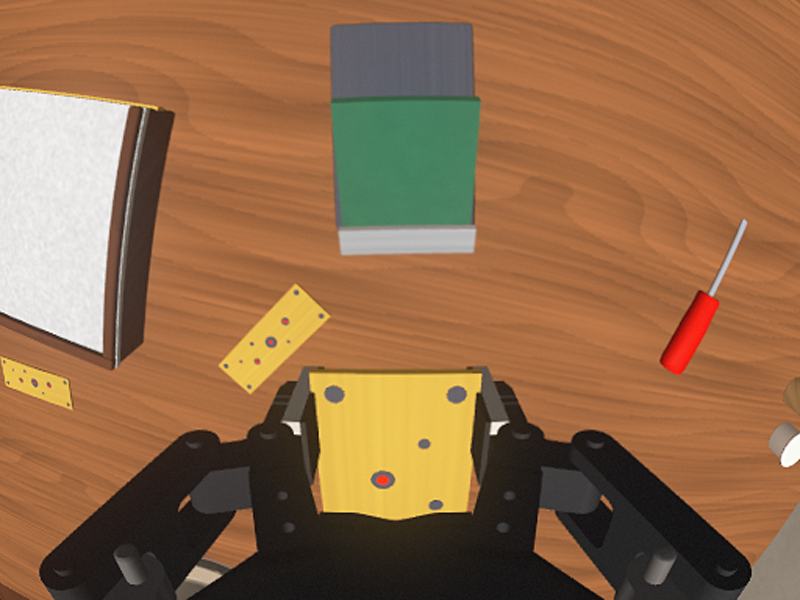

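The wrist view shows the rest straight ahead. The top of the green face runs (332,99) to (480,98), the lip's upper edge (338,228) to (476,226) and its lower edge (341,254) to (475,252). The plate is held square, with corner holes at (334,394) and (456,394).

```bash
python3 - <<'E'
from h import *
m1,m2,m3=[dict(np.load(f"w{i}.npz")) for i in(1,2,3)]
# plate-frame hole coords from w2
e=[wray(m2,p,.053)[:2] for p in[(309,194),(471,193)]]
ya=np.arctan2(-(e[0]-e[1])[0],(e[0]-e[1])[1]);u=np.array([np.cos(ya),np.sin(ya)]);v=np.array([-u[1],u[0]]);mid=(e[0]+e[1])/2
H=[]
for p in[(332,215),(448,214),(419,271),(378,315),(433,349)]:
    d=wray(m2,p,.053)[:2]-mid;H.append([.07+d@u,d@v,.0015])
H=np.array(H);print(np.degrees(ya),H.round(4).tolist())
obsv=np.array([(334,394),(456,394),(424,443),(382,480),(435,505)])
Rt=Ro.from_euler("xyz",[-3.1409,.0023,.2216]);t0=np.array([.49874,-.14117,.21377])
# plate pose in tool frame: nominal R=Rx(pi), centre c ; small rotvec w
def X(q):
    R=Rt*Ro.from_rotvec(q[3:])*Ro.from_euler("x",np.pi);return R.apply(H)+t0+Rt.apply(q[:3])
for fixed in(0,1):
    f=lambda q:np.r_[(np.array([wproj(m3,x) for x in X(q)])-obsv).ravel()/1.5, (q[3:]*[1,1,0])*(1/np.radians(3 if fixed==0 else .1)), (q[2]+.0054)/.003]
    r=least_squares(f,[-.052,0,-.005,0,0,0]);print("plate in tool",(r.x[:3]*1000).round(1),np.degrees(r.x[3:]).round(2),r.fun.round(1))
def pt(p,l):
    x,y,z,w=p;c,s=np.cos(np.radians(27)),np.sin(np.radians(27));f=np.array([l[0]*c-l[2]*s,l[1],l[0]*s+l[2]*c]);
    return np.array([x+np.cos(w)*f[0]-np.sin(w)*f[1],y+np.sin(w)*f[0]+np.cos(w)*f[1],z+f[2]])
far=[(.085,.04,0),(.085,-.04,0)];lip=[(.014,.04,.02),(.014,-.04,.02)]
obs=[("top",A(620,117),far[0]),("top",A(740,93),far[1]),("side",B(211,82),far[0]),("side",B(220,28),far[1]),("top",A(645,240),lip[0]),("top",A(768,205),lip[1]),
("w",(332,100),far[0]),("w",(480,98),far[1]),("w",(338,228),lip[0]),("w",(476,226),lip[1])]
f=lambda p:np.concatenate([(wproj(m3,pt(p,l))-u)/1.2 if n=="w" else proj(n,pt(p,l))-u for n,u,l in obs])
r=least_squares(f,[.53,-.14,.05,.2]);print("rest",r.x.round(4),np.degrees(r.x[3]).round(2),r.fun.round(1))
f2=lambda p:f([p[0],p[1],.05,p[2]])[12:]
g=least_squares(f2,[.53,-.14,.2]);print("wrist only z=.05",g.x.round(4),np.degrees(g.x[2]).round(2),g.fun.round(1))
E
```

```text
-7.823530529645804 [[0.0633, 0.0179, 0.0015], [0.0634, -0.0178, 0.0015], [0.0452, -0.009, 0.0015], [0.0306, 0.0041, 0.0015], [0.0184, -0.014, 0.0015]]
plate in tool [-52.2   0.2  -4.2] [0.87 0.45 0.43] [ 0.  -0.1  0.  -0.3 -0.1  0.6 -0.2 -0.3  0.2  0.1  0.3  0.1  0.   0.4]
plate in tool [-52.5   0.4  -4.1] [0.   0.   0.22] [ 0.2 -0.3 -0.3 -0.3 -0.1  0.6 -0.  -0.3  0.4  0.4  0.   0.   0.   0.4]
rest [ 0.5327 -0.1415  0.0468  0.2393] 13.71 [-1.2  0.3 -0.9 -0.4 -0.3 -0.9 -0.4 -0.2 -0.9 -1.7 -1.2 -0.3 -0.5  0.5
  0.5  0.9  0.8 -0.4 -0.2 -0.4]
wrist only z=.05 [ 0.5329 -0.1413  0.2388] 13.68 [-1.4 -0.3  1.2  0.1 -0.   0.1  0.3  0.1]
```

```bash
cat >> h.py <<'E'
REST=np.array([.5330,-.1413,.05,.239])
def pt(l,p=REST):
    x,y,z,w=p;c,s=np.cos(np.radians(27)),np.sin(np.radians(27));f=np.array([l[0]*c-l[2]*s,l[1],l[0]*s+l[2]*c]);
    return np.array([x+np.cos(w)*f[0]-np.sin(w)*f[1],y+np.sin(w)*f[0]+np.cos(w)*f[1],z+f[2]])
def rr(l): return rel(pt(l),(np.pi,-np.radians(27),REST[3]))
E
python3 - <<'E'
from h import *
print(rr((.167,0,.035)),get_obs()["ft_force"])
E
```

```text
(array([163.9,   9.7,  57.6]), array([ 0.06, 26.98, -0.66])) [ 0.18366411  0.29440797 -1.35015089]
```

Emit:
apply_moves(
  steps=[40,20,3,0,0,4,0,40,50,5,0,0,9,0,40,80,7,5,0,14,0,40,110,9,10,0,19,0,40,135,10,20,0,24,-1,40,155,10,35,0,27,-1,40,164,10,50,0,27,-1,40,164,10,58,0,27,-1,40,164,10,58,0,27,-1,40,164,10,58,0,27,-1],
)

```text
t: 13.35
eef_pos: [0.6621, -0.1121, 0.1573]
tool_rot: [3.137, -0.471, 0.245]
ft_force: [-0.2, -0.4, -2.4]
finger_gap: 0.0476
gripper_force: 72.5
```

```bash
python3 - <<'E'
from h import *
o=get_obs();print(o["ft_force"],o["q"].round(2))
for l in[(.167,0,.035),(.167,0,.003),(.137,0,0)]:print(rr(l))
fs=grab_frame("side")[:,:,::-1];c=fs[130:230,180:300];cv2.imwrite("pics/s4.png",cv2.resize(c,None,fx=6,fy=6,interpolation=cv2.INTER_CUBIC))
E
```

```text
[-0.20642804 -0.41229278 -2.42073327] [ 0.68  0.44 -0.57  1.73  0.06  0.6  -1.16]
(array([ 0.3, -2.1,  0.5]), array([ 0.11, -0.01,  0.3 ]))
(array([ 0.3, -2.2, 32.5]), array([ 0.11, -0.01,  0.3 ]))
(array([-29.7,  -2.4,  35.5]), array([ 0.11, -0.01,  0.3 ]))
```

View pics/s4.png

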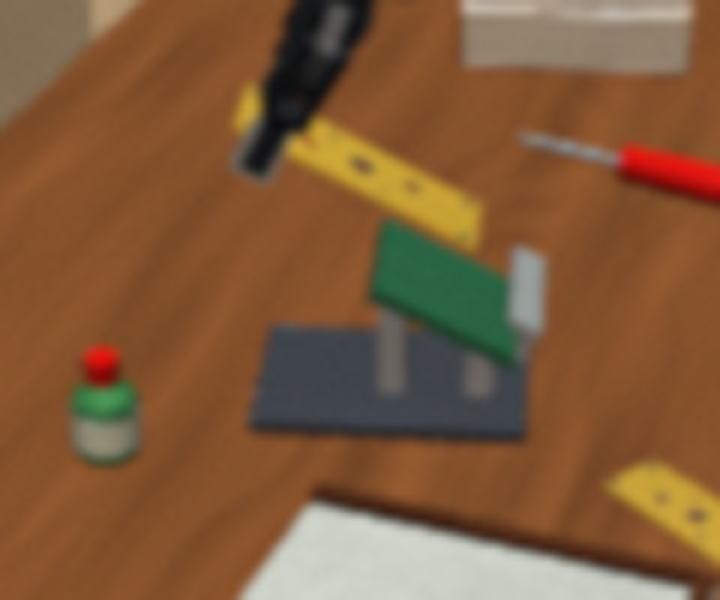

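The side crop shows the plate parallel to the green slope and above it, with its foot at (470,225) clear of the lip at (528,285).

Emit:
apply_moves(
  steps=[40,0,-1,4,0,0,0,40,0,-2,9,0,0,0,40,0,-2,14,0,0,0,40,0,-2,19,0,0,0,40,0,-2,23,0,0,0,40,0,-2,26,0,0,0,40,0,-2,28,0,0,0,40,0,-2,30,0,0,0,40,0,-2,31,0,0,0,40,0,-2,31,0,0,0],
)

```text
t: 14.4
eef_pos: [0.6752, -0.1077, 0.1291]
tool_rot: [3.137, -0.471, 0.244]
ft_force: [-0.5, 0.0, -1.7]
finger_gap: 0.0473
gripper_force: 72.6
```

```bash
python3 - <<'E'
from h import *
o=get_obs();R=Ro.from_euler("xyz",o["tool_rot"]);print(R.inv().apply(o["ft_force"]))
for l in[(.167,0,.003),(.137,0,0)]:print(rr(l))
E
```

```text
[-1.24471494 -0.13739381  1.30620002]
(array([ 0.9, -1. ,  1.2]), array([0.13, 0.01, 0.24]))
(array([-29.1,  -1.1,   4.2]), array([0.13, 0.01, 0.24]))
```

Emit:
apply_moves(
  steps=[40,-4,-1,1,0,0,0,40,-8,-1,2,0,0,0,40,-13,-1,2,0,0,0,40,-18,-1,2,0,0,0,40,-23,-1,2,0,0,0,40,-28,-1,2,0,0,0,40,-32,-1,2,0,0,0,40,-35,-1,2,0,0,0,40,-37,-1,2,0,0,0,40,-37,-1,2,0,0,0],
)

```text
t: 15.4
eef_pos: [0.6436, -0.1146, 0.1105]
tool_rot: [3.137, -0.471, 0.243]
ft_force: [0.3, -0.6, -1.7]
finger_gap: 0.0475
gripper_force: 72.5
```

Emit:
apply_moves(
  steps=[40,0,0,0.5,0,0,0,40,0,0,1,0,0,0,40,0,0,1.5,0,0,0,40,0,0,2,0,0,0,40,0,0,2.5,0,0,0,40,0,0,3,0,0,0,40,0,0,3,0,0,0,40,0,0,3,0,0,0,40,0,0,3,0,0,0,40,0,0,3,0,0,0],
)

```text
t: 16.4
eef_pos: [0.6452, -0.1141, 0.108]
tool_rot: [3.137, -0.471, 0.244]
ft_force: [0.2, -0.2, -1.0]
finger_gap: 0.048
gripper_force: 72.5
```

```bash
python3 - <<'E'
from h import *
o=get_obs();R=Ro.from_euler("xyz",o["tool_rot"]);print(R.inv().apply(o["ft_force"]))
for l in[(.1223,0,-.003)]:print(rr(l))
E
```

```text
[-0.28957331  0.22556587  0.93780465]
(array([-6.8, -0.2,  2.3]), array([0.14, 0.01, 0.24]))
```

Emit:
apply_moves(
  steps=[40,0,0,0.3,0,0,0,40,0,0,0.6,0,0,0,40,0,0,0.9,0,0,0,40,0,0,1.2,0,0,0,40,0,0,1.5,0,0,0,40,0,0,1.8,0,0,0,40,0,0,2,0,0,0,40,0,0,2,0,0,0,40,0,0,2,0,0,0,40,0,0,2,0,0,0],
)

```text
t: 17.4
eef_pos: [0.6461, -0.114, 0.1063]
tool_rot: [3.137, -0.471, 0.244]
ft_force: [-0.8, -0.7, 0.0]
finger_gap: 0.0477
gripper_force: 72.7
```

```bash
python3 - <<'E'
from h import *
o=get_obs();R=Ro.from_euler("xyz",o["tool_rot"]);print(R.inv().apply(o["ft_force"]),R.inv().apply(o["wrist_torque"]))
for l in[(.1223,0,-.003)]:print(rr(l))
E
```

```text
[-0.8523076   0.50659885 -0.47869762] [ 0.08712052 -0.62788757 -0.02706318]
(array([-6.9, -0.2,  0.4]), array([ 0.14, -0.  ,  0.24]))
```

Emit:
apply_moves(
  steps=[40,-0.6,0,0.2,0,0,0,40,-1.2,0,0.4,0,0,0,40,-1.8,0,0.4,0,0,0,40,-2.4,0,0.4,0,0,0,40,-3,0,0.4,0,0,0,40,-3.6,0,0.4,0,0,0,40,-4.2,0,0.4,0,0,0,40,-4.8,0,0.4,0,0,0,40,-5,0,0.4,0,0,0,40,-5,0,0.4,0,0,0],
)

```text
t: 18.4
eef_pos: [0.642, -0.115, 0.1036]
tool_rot: [3.137, -0.471, 0.244]
ft_force: [-0.2, -0.3, 2.2]
finger_gap: 0.0475
gripper_force: 72.8
```

```bash
cat > st.py <<'E'
from h import *
o=get_obs();R=Ro.from_euler("xyz",o["tool_rot"]);print(R.inv().apply(o["ft_force"]).round(2),R.inv().apply(o["wrist_torque"]).round(3),rr((.1223,0,-.003)))
E
python3 st.py
```

```text
[ 0.81  0.31 -2.09] [ 0.03  -0.42   0.022] (array([-1.9, -0.3, -0.1]), array([ 0.15, -0.  ,  0.24]))
```

Emit:
apply_moves(
  steps=[40,-0.2,0,0,0,0,0,40,-0.4,0,0,0,0,0,40,-0.6,0,0,0,0,0,40,-0.8,0,0,0,0,0,40,-1,0,0,0,0,0,40,-1.2,0,0,0,0,0,40,-1.4,0,0,0,0,0,40,-1.6,0,0,0,0,0,40,-1.6,0,0,0,0,0,40,-1.6,0,0,0,0,0],
)

```text
t: 19.4
eef_pos: [0.6405, -0.1153, 0.1029]
tool_rot: [3.137, -0.471, 0.244]
ft_force: [-0.2, -0.9, 1.7]
finger_gap: 0.0473
gripper_force: 72.8
```

```bash
python3 st.py
```

```text
[ 0.4   0.8  -1.75] [ 0.05  -0.393  0.031] (array([-0.2, -0.2, -0.1]), array([0.14, 0.01, 0.24]))
```

Emit:
apply_moves(
  steps=[40,-0.2,0,0,0,0,0,40,-0.4,0,0,0,0,0,40,-0.6,0,0,0,0,0,40,-0.8,0,0,0,0,0,40,-1,0,0,0,0,0,40,-1.2,0,0,0,0,0,40,-1.2,0,0,0,0,0,40,-1.2,0,0,0,0,0,40,-1.2,0,0,0,0,0,40,-1.2,0,0,0,0,0],
)

```text
t: 20.4
eef_pos: [0.6394, -0.1155, 0.1023]
tool_rot: [3.137, -0.471, 0.244]
ft_force: [-0.4, -0.3, 1.9]
finger_gap: 0.0477
gripper_force: 72.8
```

```bash
python3 st.py
```

```text
[ 0.47  0.17 -1.88] [ 0.113 -0.387 -0.004] (array([ 1. , -0.2, -0.1]), array([0.13, 0.01, 0.24]))
```

Emit:
apply_moves(
  steps=[40,-0.2,0,0,0,0,0,40,-0.4,0,0,0,0,0,40,-0.6,0,0,0,0,0,40,-0.8,0,0,0,0,0,40,-1,0,0,0,0,0,40,-1.2,0,0,0,0,0,40,-1.4,0,0,0,0,0,40,-1.4,0,0,0,0,0,40,-1.4,0,0,0,0,0,40,-1.4,0,0,0,0,0],
)

```text
t: 21.4
eef_pos: [0.6387, -0.1158, 0.102]
tool_rot: [3.137, -0.472, 0.244]
ft_force: [1.6, 0.3, 2.9]
finger_gap: 0.0476
gripper_force: 72.7
```

```bash
python3 st.py
```

```text
[ 2.8   0.1  -1.88] [ 0.08  -0.087  0.029] (array([ 1.8, -0.2, -0.1]), array([ 0.15, -0.05,  0.25]))
```

Contact with the ledge: the tool is lagging its command and the force along the slope is rising. I'll push slightly further to get a definite 6–9 N.

Emit:
apply_moves(
  steps=[40,-0.2,0,0,0,0,0,40,-0.4,0,0,0,0,0,40,-0.6,0,0,0,0,0,40,-0.8,0,0,0,0,0,40,-1,0,0,0,0,0,40,-1,0,0,0,0,0,40,-1,0,0,0,0,0,40,-1,0,0,0,0,0,40,-1,0,0,0,0,0,40,-1,0,0,0,0,0],
)

```text
t: 22.4
eef_pos: [0.6385, -0.1157, 0.1021]
tool_rot: [3.136, -0.474, 0.244]
ft_force: [4.8, 1.9, 2.9]
finger_gap: 0.0476
gripper_force: 72.6
```

```bash
python3 st.py
```

```text
[ 5.85 -0.71 -0.22] [0.063 0.612 0.01 ] (array([ 1.9, -0.1,  0.1]), array([ 0.16, -0.14,  0.27]))
```

Emit:
apply_moves(
  steps=[40,-0.2,0,0,0,0,0,40,-0.4,0,0,0,0,0,40,-0.6,0,0.2,0,0,0,40,-0.6,0,0.2,0,0,0,40,-0.6,0,0.2,0,0,0,40,-0.6,0,0.2,0,0,0,40,-0.6,0,0.2,0,0,0,40,-0.6,0,0.2,0,0,0,40,-0.6,0,0.2,0,0,0,40,-0.6,0,0.2,0,0,0],
)

```text
t: 23.4
eef_pos: [0.6386, -0.1157, 0.102]
tool_rot: [3.136, -0.475, 0.245]
ft_force: [5.6, 1.4, 2.3]
finger_gap: 0.0477
gripper_force: 72.6
```

```bash
python3 st.py; python3 - <<'E'
from h import *
m=camera_model("wrist");f=grab_frame("wrist");cv2.imwrite("pics/w5.png",cv2.resize(f[:,:,::-1],(800,600),interpolation=cv2.INTER_CUBIC));np.savez("w5.npz",**m)
E
```

```text
[ 6.18 -0.05  0.64] [0.14  0.719 0.017] (array([ 1.9, -0.1,  0. ]), array([ 0.17, -0.2 ,  0.28]))
```

View pics/w5.png

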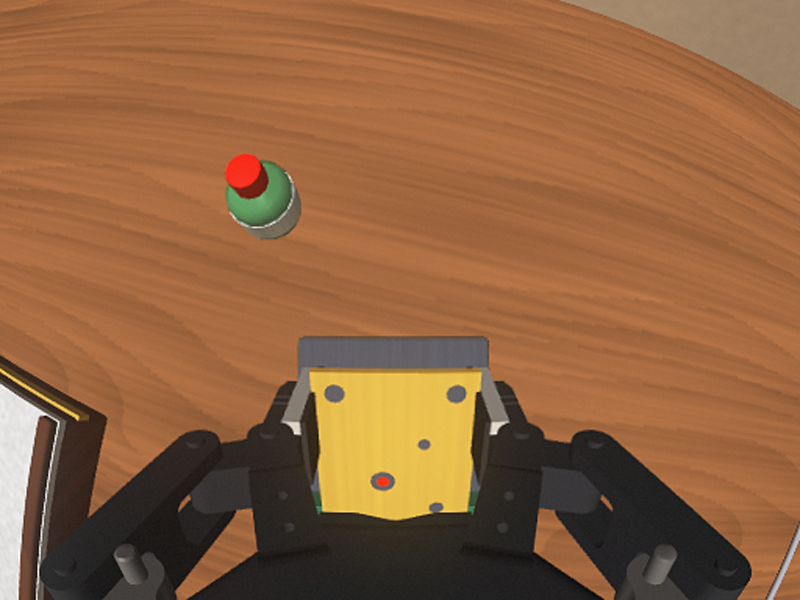

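The wrist view shows the plate still square in the grip, corner holes at (334,394) and (456,394) unchanged. It's aligned with the easel base behind, and the steady push on the ledge is about 7 N. Next I'll settle it on the face and release.

Emit:
apply_moves(
  steps=[40,-0.4,0,0.4,0,0,0,40,-0.4,0,0.6,0,0,0,40,-0.4,0,0.6,0,0,0,40,-0.4,0,0.6,0,0,0,55,-0.4,0,0.6,0,0,0,60,-0.4,0,0.6,0,0,0,66,-0.4,0,0.6,0,0,0,70,-0.4,0,0.6,0,0,0,70,-0.4,0,0.6,0,0,0,70,-0.4,0,0.6,0,0,0],
)

```text
t: 24.45
eef_pos: [0.6366, -0.1162, 0.0997]
tool_rot: [3.137, -0.47, 0.244]
ft_force: [0.5, -0.3, 0.1]
finger_gap: 0.0702
gripper_force: 0.0
```

Emit:
apply_moves(
  steps=[70,0,0,-2,0,0,0,70,0,0,-5,0,0,0,70,0,0,-10,0,0,0,70,0,0,-18,0,0,0,70,0,0,-30,0,0,0,70,0,0,-45,0,0,0,70,0,0,-65,0,0,0,70,0,0,-90,0,0,0,70,0,0,-115,0,0,0,70,0,0,-120,0,0,0],
)

```text
t: 25.45
eef_pos: [0.5848, -0.1301, 0.211]
tool_rot: [3.131, -0.476, 0.245]
ft_force: [-0.5, -1.2, 0.4]
finger_gap: 0.0703
gripper_force: 0.0
```

```bash
python3 - <<'E'
from h import *
m=camera_model("wrist");o=get_obs();print(o["eef_pos"]);f=grab_frame("wrist")[:,:,::-1];np.savez("w6.npz",**m)
s=grab_frame("side")[140:220,190:290,::-1]
w=cv2.resize(f[180:384,150:370],None,fx=2,fy=2,interpolation=cv2.INTER_CUBIC)
s=cv2.resize(s,(350,280),interpolation=cv2.INTER_CUBIC);s=cv2.copyMakeBorder(s,0,w.shape[0]-280,0,0,0)
cv2.imwrite("pics/w6.png",np.hstack([w,s]));
E
```

```text
[ 0.58477899 -0.13005102  0.21102661]
```

View pics/w6.png

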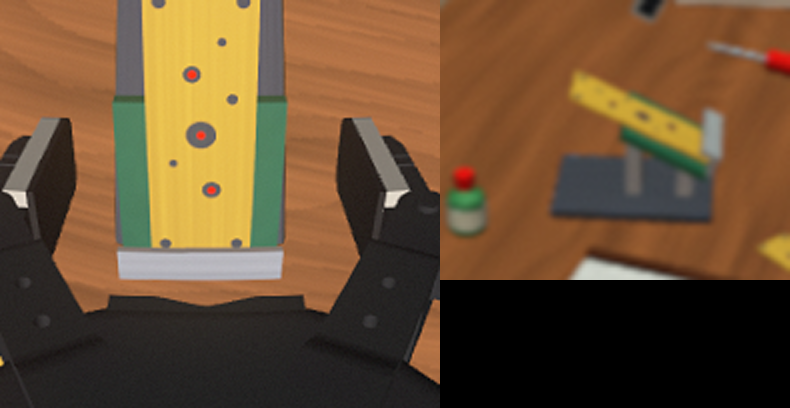

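The plate lies centred on the green rest, with equal strips of about 30 px either side. It is straight, and its foot is under the lip. I'll check numerically that it is fully seated.

```bash
python3 - <<'E'
from h import *
m=dict(np.load("w6.npz"))
def crop(X):
    p=(wproj(m,X)+.5)/1.5625-.5;return ((p-[150,180]+.5)*2-.5).round(1)
for n,l in [("foot hole L",(.0066,.0179,.003)),("foot hole R",(.0066,-.0179,.003)),("top hole",(.1333,.0179,.003)),("top hole R",(.1333,-.0179,.003)),("face L",(.085,.04,0)),("face R",(.085,-.04,0)),("lip edge",(.014,.04,.02)),("lip edgeR",(.014,-.04,.02)),("mid",(.07,0,.003))]:print(n,crop(pt(l)))
E
```

```text
foot hole L [164.  238.1]
foot hole R [234.6 238.2]
top hole [156.8  -4.8]
top hole R [241.9  -4.6]
face L [111.3  96.4]
face R [287.3  96.8]
lip edge [115.7 246.5]
lip edgeR [282.7 246.8]
mid [199.2 129.5]
```

```bash
python3 -c "
from plant import *
print(close_job())"
```

```text
the job is handed in; nothing more can be done
None
```

The plate is on the green rest, straight and centred, with its foot under the lip and against the ledge. I slid it out to about 46 mm overhang with roughly 10 N of pressure, pushed it home at about 7 N and let go. The job was handed in at about 25.5 s; no verdict came back.

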